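Roll the board holder's thumbwheel until its rail meets the gauge

TASK

Set the board holder to the next board's width: with a fingertip, roll its knurled wheel, in as many strokes as it takes, until the pointer of the sliding rail stands in the gap between the two prongs of the gauge rider on the scale bar. Move the rail only by the wheel (do not push the rail itself), leave the rider where it is set, do not disturb the loose things standing around, and take the finger away at the end.

Things in the scene. Friction and masses are not known exactly. Their poses are not given: they have to be found in the camera images.
- holder: Board holder on rubber feet fixed to the bench: dark steel plate 150 x 200 mm, top at 10 mm, with two upright aluminium rails, 44 mm high, x = -26 to +58 mm; a scale bar along y at x = +68 mm, top at 49 mm; a grey wheel housing in front. Origin: on the bench under its centre; x points to the back (scale bar side), y from the sliding rail to the fixed rail (at y = +84 mm).
- wheel_top (a point): Highest point of the knurled black wheel at rest, 78 mm above the bench, at x = -48, y = -20 mm in the holder. Wheel radius 30 mm, width 24 mm; its axle lies along the holder's x, so its top runs along y. Its housing is 40 mm along x, 78 mm along y; the two cheeks beside the wheel are 68 mm high within 18 mm of the centre along y, 56 mm beyond.
- deck (a joint): How far the holder is pressed down on its rubber feet, m: 0 at rest, at most 0.005; the whole holder sinks with the wheel, about 2.5 N per mm, and comes up again. Pressed 2 to 4 mm by a fingertip, the wheel has grip enough to be rolled by dragging the tip over its top along the holder's y.
- wheel (a joint): Turn of the knurled wheel, rad: 0 at the start, up to 7.5. It grows when the wheel's top is dragged along the holder's +y (towards the fixed rail). Each rad moves the sliding rail 8 mm the same way, closing the gap; dragging back (-y) opens it. Takes about 1 to 2 N at the rim and stays where it is left.
- rail (a joint): Travel of the sliding rail in m along the holder's +y towards the fixed rail; 0 at the start (rail centre at y = -75 mm in the holder), at most 0.060. Driven by the wheel, 8 mm per rad.
- pointer (a point): Tip of the thin steel pointer (3 mm wide, 3 mm thick) that reaches back from the top of the sliding rail over the scale bar; moves with the rail, 55 mm above the bench.
- rider (a joint): Where the gauge rider is set on the scale bar, in m, on the same count as rail: the pointer stands midway between the prongs when the two values are equal. 0.012 to 0.050; stiff, and to be left alone.
- gauge (a point): Middle of the gap between the two upright dark steel prongs of the gauge rider, 55 mm above the bench; prongs 7 mm wide, 9 mm clear between them, tops at 68 mm. The rider is a small steel saddle on the back of the scale bar.
- capacitor_a: Loose dark blue can capacitor, 35 mm across, 56 mm high, standing right of the holder. Origin: centre of its underside.
- capacitor_b: Another capacitor like it, further back.
- small_tin: Loose round white tin, 36 mm across, 13 mm high, in front of the holder. Origin: centre of its underside.
- tape: Loose roll of black tape, 68 mm across, 19 mm high, to the right on the bench. Origin: centre of its underside.

How it is judged:
By the outcome, as a careful person would: the job done as asked, in the order asked, and still so for the second after the job is handed in, with the robot touching nothing.
It also fails if it takes over 64 s, if anything falls off the work surface, if the arm or the gripper's body presses on something with over 40 N, if the wrist force passes 120 N, or if a joint passes its speed limit or range.

ROBOT

A 6-joint arm with a two-finger parallel gripper is mounted at the origin on a cart in front of the work surface, level with it; the furniture and walls round the work are solid. World frame = base frame: x ahead of the robot, y to its left, z up, the work surface at z = 0. Lengths are in m, angles in rad, forces in N, time in s.
With the tool pointing down it reaches from about 0.25 to 0.85 m from the base axis. Payload 12.5 kg.
Tool frame: the origin (TCP) lies on the centre line of the jaws, within the pads' length; the fingertips stand 14 mm ahead of it and the grasp point (between the pads) lies 5 mm behind it; z points along the fingers, y is the line along which they close (so a half turn about z gives the same grasp; the last joint's range is limited). The gripper opens to 93 mm and grips with 3 to 60 N. Pads are 15 mm wide; open, the fingers measure 128 mm over their backs; the gripper's body (75 mm by 188 mm) begins 65 mm behind the grasp point.
Start: joints at [1.16, 0.351, 1.652, -0, 1.139, -0.085], TCP at [0.176, 0.521, 0.233] pointing down, gripper open.
Joint ranges: [-2.75, 2.75], [-0.79, 2.1], [0.01, 2.65], [-1.57, 4.71], [0.07, 3.14], [-2.87, 2.87]. Speed limits (rad/s): [2.22, 2.22, 2.79, 3.14, 3.14, 3.14].

INTERFACE

Orientations are given as a unit quaternion [x, y, z, w].
In Python, from workcell import observe, capture, finish_job gives the robot as it stands.
- The arm moves only by the tool servo_tool, never from a script. Its argument "series" is a list that holds one entry, the list of rows, each a list of 7 numbers: the turn, a rotation vector about the tool's x, y, z in rad, then the shift along the tool's x, y, z in m, then the finger opening in m, from 0 to 0.093. A call has 1 to 8 rows; each row shifts and turns the commanded pose from where the row before left it, along the tool's axes as they then stand; what a row does not reach is not made up. A row lasts 1/10 s, in which the tool goes at most 50 mm and 8.59 degrees, less where a joint would pass 70% of its speed; a pose out of reach is approached as far as the arm can. A call is refused whole if a number of a shift passes 0.05 or a number of a turn 0.15, either way. A call with a gripper value outside its range is refused whole. The fingers move at their own pace and stop on an object; the grip force is fixed at half the most. Time passes only in rows, so rows that do not move let the fingers close. It gives the time, the measured TCP pose, the force, the opening and the grip force at its end, in the units of the state.
- observe(): the state, without advancing time (a new reading comes with each control period).
- capture(name): name is "scene" or "top" or "wrist"; returns a dict with "pixels" (400x640x3 uint8, red, green, blue), "depth" (400x640 float32, m along the optical axis (not along the pixel's ray), 0 where there is no reading), "vfov" (degrees; the focal length in pixels is half the picture's height over the tangent of half this angle, whatever the lens; pixels are square), "cx", "cy" (the principal point, pixels), "rvec" (rotation vector, rad) and "tvec" (3), from world to camera coordinates, as OpenCV has them; the wrist camera has in their place "tool_from_camera" (4x4, takes a point from camera to tool coordinates, whose origin is the TCP and whose axes are the flange's). Camera axes: x right, y down, z forward; pixel columns grow to the right and rows downward; lengths in m; the calibration is good to about 2 mm. A picture is of the moment at which its call begins: read the wrist's pose just before it.
- finish_job(): hands the job in; it is judged then, once.
The state is a dict: "time": time; "qpos": joint angles; "dq": joint speeds; "effort": joint torques, N m; "eef_pos": TCP position; "eef_rot": TCP orientation; "contact_force": force on the tool from outside, world axes, zero at the start; "ft_torque": the same for the moment, N m; "grip_width": finger opening in m; "gripper_force": force on a finger pad.
Only numpy, scipy, OpenCV 4.12 (cv2) and the standard library are available. Lean on these libraries where they do the work, as an engineer would, in place of code of your own. Each camera call takes 0.05 s, during which the arm holds its last target. There are 200 camera calls.

## Working session

There is one attempt and no reset: what is moved stays moved. The work goes in short steps, Python scripts to look and compute and a tool call to move; the robot and the scene stay as the last step left them, time stands still between calls to the robot, and variables do not carry over. Pictures are saved under pics/ and viewed, at most 10 in all, crops included, and the job is handed in when it is done.

Besides the shell and the picture viewer there is one more tool, called by a JSON object that holds its "api" and its "payload", one argument or row to a line. servo_tool: Moves the arm, as the interface text tells. Its arguments: {"type":"object","properties":{"series":{"type":"array","items":{"type":"array","items":{"type":"array","items":{"type":"number"}}}}},"required":["series"]}

```bash
mkdir -p pics
cat > h.py <<'E'
import numpy as np,cv2
from workcell import observe,capture,finish_job
def K(c):
    f=200/np.tan(np.radians(c["vfov"])/2); return f,c["cx"],c["cy"]
def cam(c,st=None):
    # returns R,t camera->world
    if "rvec" in c:
        R=cv2.Rodrigues(np.array(c["rvec"],float))[0]; t=np.array(c["tvec"],float).ravel(); return R.T,-R.T@t
    from scipy.spatial.transform import Rotation as Ro
    T=np.array(c["tool_from_camera"]); Rw=Ro.from_quat(st["eef_rot"]).as_matrix()
    return Rw@T[:3,:3],Rw@T[:3,3]+np.array(st["eef_pos"])
def onplane(c,uv,z,st=None):
    f,cx,cy=K(c);R,o=cam(c,st);uv=np.atleast_2d(uv).astype(float)
    d=np.c_[(uv[:,0]-cx)/f,(uv[:,1]-cy)/f,np.ones(len(uv))]@R.T
    return o+d*((z-o[2])/d[:,2])[:,None]
def cloud(c,st=None):
    f,cx,cy=K(c);R,o=cam(c,st);v,u=np.mgrid[:400,:640];D=c["depth"]
    P=np.stack([(u-cx)/f*D,(v-cy)/f*D,D],-1)@R.T+o; P[D==0]=np.nan; return P
def save(n,c,crop=None,s=1):
    im=c["pixels"][:,:,::-1]
    if crop: im=im[crop[1]:crop[3],crop[0]:crop[2]]
    cv2.imwrite(f"pics/{n}.png",cv2.resize(im,None,fx=s,fy=s,interpolation=cv2.INTER_CUBIC))
E
python3 - <<'E'
from h import *
import pickle
s=observe();print(s)
for n in("top","scene"):
    c=capture(n);save(n+"0",c);pickle.dump(c,open(n+".pkl","wb"));print(n,K(c),cam(c)[1])
E
```

```text
{'time': 0.0, 'qpos': array([ 1.16037352e+00,  3.51259620e-01,  1.65244422e+00,  2.45619231e-05,
        1.13912443e+00, -8.45841158e-02]), 'dq': array([ 1.02653959e-03,  8.19304467e-04,  1.02079896e-03, -6.55593269e-06,
        5.38607739e-04,  1.83091602e-03]), 'effort': array([-4.71699546e-03, -4.97338450e+01, -2.85232633e+01,  6.95943064e-02,
        2.58910685e-02, -1.26082255e-04]), 'eef_pos': array([0.1758805 , 0.52075545, 0.23208097]), 'eef_rot': array([ 1.62204628e-01,  9.86756949e-01, -5.96250166e-04, -1.62164768e-04]), 'contact_force': array([-0.71678532, -0.41912995, -0.89751235]), 'ft_torque': array([-0.04863448, -0.0002727 ,  0.01253049]), 'gripper_force': 0.0, 'grip_width': 0.09306863254972701}
top (np.float64(386.33128890715847), 327.6179521147358, 203.2192959263407) [ 0.37268169 -0.28976072  1.04386491]
scene (np.float64(465.2636284863262), 324.18833758975893, 190.70025080463068) [0.05458789 0.30803378 0.61147832]
```

View pics/top0.png

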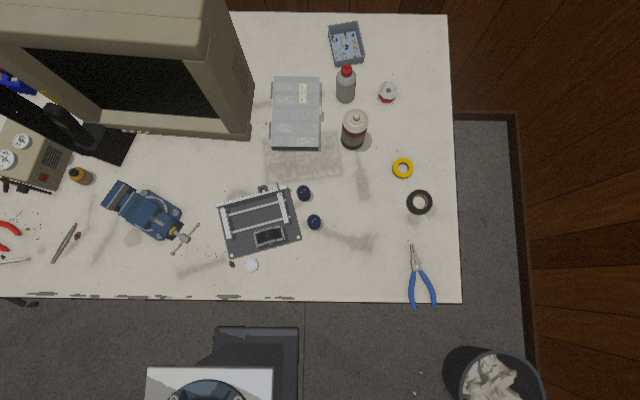

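View pics/scene0.png

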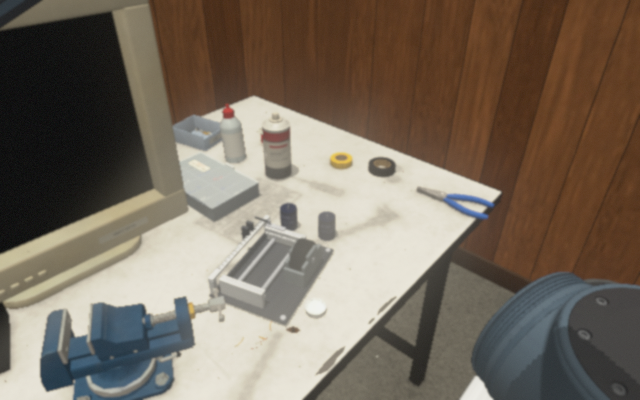

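The top view shows the holder near (258,220), with its scale bar at the top-left, wheel at (269,236), capacitors at (304,193) and (314,222), and tin at (251,265). The scene view shows the same layout from the left. I'll zoom in and measure.

Run:
```python
from h import *
import pickle
c=pickle.load(open("top.pkl","rb"));save("topz",c,(205,175,335,280),6)
P=cloud(c)
print(onplane(c,[(258,220)],.03))
sub=P[175:280,205:335]
m=(sub[...,2]>.072)&(sub[...,2]<.09)
print(m.sum(),np.nanmean(sub[m],0),np.nanmin(sub[m],0),np.nanmax(sub[m],0))
# rails tops ~44mm
im=c["pixels"][175:280,205:335].astype(int)
m=(im.min(-1)>120)&(abs(sub[...,2]-.045)<.012)
p=sub[m][:,:2];print(m.sum())
d=c["pixels"][175:280,205:335].max(-1)<110
d=cv2.morphologyEx((d).astype(np.uint8),cv2.MORPH_CLOSE,np.ones((9,9)))
cs=max(cv2.findContours(d,0,2)[0],key=cv2.contourArea)
print(cv2.minAreaRect(cs))
```

```text
[[ 0.52288856 -0.10898101  0.03      ]]
150 [ 0.47935351 -0.14205623  0.07702665] [ 0.46322608 -0.16611226  0.07200595] [ 0.59763114 -0.12105116  0.082626  ]
619
((60.786712646484375, 43.526248931884766), (64.30335998535156, 102.23472595214844), 68.05130004882812)
```

View pics/topz.png

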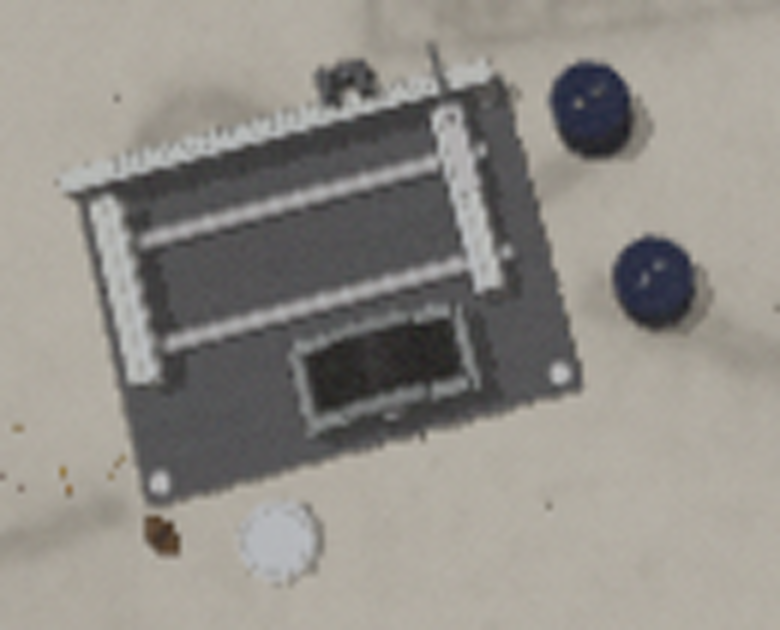

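The zoomed crop (6x, offset 205,175) shows the wheel centre at zoom (385,365), plate screws at (560,373) and (160,484), the rider near (345,85) and the pointer at (435,55).

Run:
```python
from h import *
import pickle
c=pickle.load(open("top.pkl","rb"));z=lambda *p:np.array([(205+a/6,175+b/6) for a,b in p])
s=onplane(c,z((560,373),(160,484)),.011)[:,:2]
b=onplane(c,z((490,72),(65,185)),.049)[:,:2]
for q in(s,b):
    d=q[1]-q[0];print(q,np.hypot(*d),np.degrees(np.arctan2(d[1],d[0])))
w=onplane(c,z((385,365)),.078);print("wheel",w)
print("pointer,gauge",onplane(c,z((437,70),(345,80)),.058))
T=np.array(capture("wrist")["tool_from_camera"]);print(T.round(3))
st=observe();R=cam({"tool_from_camera":np.eye(4)},st)[0]
print(R.round(3));tgt=w[0]+[0,0,.13];print("shift tool",R.T@(tgt-st["eef_pos"]))
```

```text
[[ 0.48073575 -0.21563163]
 [ 0.42933004 -0.04036729]] 0.1826475718965868 106.3466167067259
[[ 6.09183797e-01 -1.83939091e-01]
 [ 5.56030702e-01 -4.12012911e-04]] 0.19106920192689258 106.15206847944843
wheel [[ 0.47611578 -0.14735299  0.078     ]]
pointer,gauge [[ 0.60762206 -0.16173811  0.058     ]
 [ 0.6025884  -0.12180454  0.058     ]]
[[ 0.    -0.962 -0.273  0.076]
 [ 1.     0.    -0.    -0.001]
 [ 0.    -0.273  0.962 -0.152]
 [ 0.     0.     0.     1.   ]]
[[-0.947  0.32  -0.   ]
 [ 0.32   0.947 -0.001]
 [ 0.    -0.001 -1.   ]]
shift tool [-0.49825289 -0.53697224  0.02469797]
```

{"api": "servo_tool", "payload": {
  "series": [
    [[0,0,0,-0.03,-0.033,0,0.03],[0,0,0,-0.03,-0.033,0,0],[0,0,0,-0.03,-0.033,0,0],[0,0,0,-0.03,-0.033,0,0],[0,0,0,-0.03,-0.033,0,0],[0,0,0,-0.03,-0.033,0,0],[0,0,0,-0.03,-0.033,0,0],[0,0,0,-0.03,-0.033,0,0]]
  ]
}}

```text
time: 0.95
eef_pos: [0.3191, 0.1925, 0.2327]
eef_rot: [0.162, 0.987, 0.0, 0.0]
contact_force: [1.0, 0.9, -0.8]
grip_width: 0.0331
gripper_force: 0.0
```

{"api": "servo_tool", "payload": {
  "series": [
    [[0,0,0,-0.03,-0.033,0,0],[0,0,0,-0.03,-0.033,0,0],[0,0,0,-0.03,-0.033,0,0],[0,0,0,-0.03,-0.033,0,0],[0,0,0,-0.03,-0.033,0,0],[0,0,0,-0.03,-0.033,0,0],[0,0,0,-0.03,-0.033,0,0],[0,0,0,-0.02,-0.02,0,0]]
  ]
}}

```text
time: 1.75
eef_pos: [0.457, -0.12, 0.2325]
eef_rot: [0.163, 0.987, -0.0, 0.0]
contact_force: [-0.7, 0.4, 0.2]
grip_width: 0.0008
gripper_force: 0.0
```

{"api": "servo_tool", "payload": {
  "series": [
    [[0,0,-0.122,0,0,0,0],[0,0,-0.122,0,0,0,0],[0,0,-0.122,0,0,0,0],[0,0,-0.122,0,0,0,0],[0,0,-0.122,0,0,0,0],[0,0,0,0,0,0,0],[0,0,0,0,0,0,0]]
  ]
}}

```text
time: 2.45
eef_pos: [0.4564, -0.1172, 0.2325]
eef_rot: [-0.14, 0.99, 0.0, -0.0]
contact_force: [0.2, -0.1, 0.5]
grip_width: 0.0001
gripper_force: 0.0
```

Run:
```python
from h import *
import pickle
s=observe();c=capture("wrist");save("w1",c);pickle.dump((c,s),open("w1.pkl","wb"));print(s["eef_pos"],s["eef_rot"],s["qpos"],s["contact_force"],s["grip_width"])
```

```text
[ 0.45636099 -0.11724297  0.23254048] [-1.39837550e-01  9.90174451e-01  6.93461096e-05 -1.06362433e-04] [-3.50331613e-01  2.07110227e-01  1.84699364e+00  2.49551201e-05
  1.08774176e+00 -2.20173424e+00] [ 0.19706585 -0.06090073  0.48539363] 9.78062029547218e-05
```

View pics/w1.png

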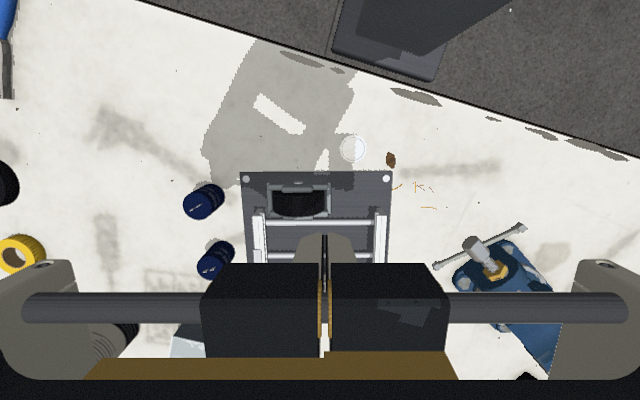

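The wrist view shows the wheel in its housing around (300,203), screws at (246,178) and (387,178), and capacitors at (203,201) and (215,259). The fingers hide the scale bar. Next I'll measure the wheel and plate screws here, and the rider and pointer from both fixed cameras.

Run:
```python
from h import *
import pickle
c,s=pickle.load(open("w1.pkl","rb"))
q=onplane(c,[(246,178),(387,178)],.011,s)[:,:2];d=q[1]-q[0];print(q,np.hypot(*d),np.degrees(np.arctan2(d[1],d[0])))
print("wheel",onplane(c,[(300,192),(300,203)],.078,s))
P=cloud(c,s)[150:235,235:400];m=P[...,2]>.071;p=P[m];a=np.radians(106.25);ey=np.array([np.cos(a),np.sin(a)]);ex=np.array([ey[1],-ey[0]])
print(m.sum());hx=p[:,:2]@ex;hy=p[:,:2]@ey
for h in(hx,hy):print(np.percentile(h,[1,50,99]),end=' ')
mid=lambda h:(np.percentile(h,1)+np.percentile(h,99))/2
print("cloud wheel",mid(hx)*ex+mid(hy)*ey,p[:,2].max())
save("w1z",c,(235,165,400,240),4)
for n,r in(("top",(250,180,290,200)),("scene",(230,205,290,255))):
    c=capture(n);save(n+"1",c,r,12 if n=="scene" else 18)
```

```text
[[ 0.48332486 -0.21602491]
 [ 0.43253954 -0.03991133]] 0.18328976955055984 106.08580863123444
wheel [[ 0.46432943 -0.14293386  0.078     ]
 [ 0.47630342 -0.13977311  0.078     ]]
780
[0.39602749 0.42088415 0.43437466] [-0.29049593 -0.27067739 -0.23625482] cloud wheel [ 0.4723138  -0.13666818] 0.22195912321644284
```

View pics/w1z.png

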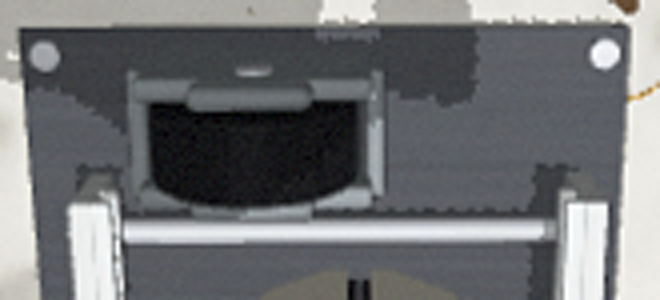

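{"api": "servo_tool", "payload": {
  "series": [
    [[0,0,0,-0.008,-0.023,0.02,0],[0,0,0,-0.008,-0.023,0.03,0],[0,0,0,0,0,0.035,0],[0,0,0,0,0,0.035,0],[0,0,0,0,0,0.012,0],[0,0,0,0,0,0,0],[0,0,0,0,0,0,0]]
  ]
}}

```text
time: 3.3
eef_pos: [0.4854, -0.1571, 0.1019]
eef_rot: [-0.141, 0.99, -0.0, 0.001]
contact_force: [0.2, -0.1, 0.6]
grip_width: 0.0001
gripper_force: 0.0
```

{"api": "servo_tool", "payload": {
  "series": [
    [[0,0,0,0,0,0.007,0],[0,0,0,0,0,0.006,0],[0,0,0,0,0,0,0],[0,0,0,0,0,0,0]]
  ]
}}

```text
time: 3.7
eef_pos: [0.4854, -0.1572, 0.0883]
eef_rot: [-0.142, 0.99, -0.0, 0.001]
contact_force: [1.7, -0.7, 5.7]
grip_width: 0.0004
gripper_force: 2.5
```

{"api": "servo_tool", "payload": {
  "series": [
    [[0,0,0,0,0.004,0,0],[0,0,0,0,0.004,0,0],[0,0,0,0,0.004,0,0],[0,0,0,0,0.004,0,0]]
  ]
}}

```text
time: 4.1
eef_pos: [0.4811, -0.142, 0.0888]
eef_rot: [-0.142, 0.99, -0.001, 0.001]
contact_force: [-0.6, -1.3, 8.9]
grip_width: 0.0005
gripper_force: 4.6
```

{"api": "servo_tool", "payload": {
  "series": [
    [[0,0,0,0,0.004,0,0],[0,0,0,0,0.004,0,0],[0,0,0,0,0.004,0,0],[0,0,0,0,0.004,0,0]]
  ]
}}

```text
time: 4.5
eef_pos: [0.4764, -0.1263, 0.0884]
eef_rot: [-0.142, 0.99, -0.0, 0.001]
contact_force: [0.2, -0.7, 3.6]
grip_width: 0.0
gripper_force: 1.3
```

{"api": "servo_tool", "payload": {
  "series": [
    [[0,0,0,0,0,-0.007,0],[0,0,0,0,-0.016,-0.005,0],[0,0,0,0,-0.016,0,0],[0,0,0,0,0,0,0]]
  ]
}}

```text
time: 4.9
eef_pos: [0.4856, -0.1594, 0.0999]
eef_rot: [-0.141, 0.99, -0.0, 0.001]
contact_force: [-0.2, 0.5, -0.0]
grip_width: 0.0008
gripper_force: 0.0
```

Run:
```python
from h import *
import pickle
c=capture("top");d=capture("scene");pickle.dump((c,d),open("s1.pkl","wb"))
s0=pickle.load(open("scene.pkl","rb"))
z=lambda c,r,s:cv2.resize(c["pixels"][r[1]:r[3],r[0]:r[2],::-1],None,fx=s,fy=s,interpolation=2)
a=z(c,(200,165,340,265),2.8);b=z(d,(220,205,340,290),3.2);e=z(s0,(220,205,340,290),3.2)
H=a.shape[1]+b.shape[1]
o=np.zeros((290+280,800,3),np.uint8);o[:a.shape[0],:a.shape[1]]=a;o[:272,400:784]=b;o[290:562,400:784]=e;cv2.imwrite("pics/s1.png",o)
```

```text
(no output)
```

View pics/s1.png

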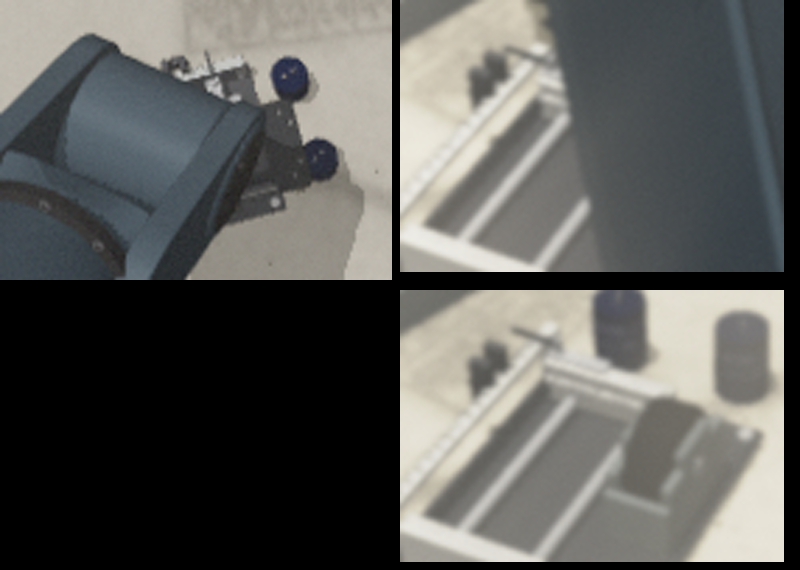

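The top inset shows the pointer at about pixel (274,186), up from (278,187), so it moved about 9 mm as expected. Both cameras still see the pointer and prongs. Two more strokes next.

{"api": "servo_tool", "payload": {
  "series": [
    [[0,0,0,0,0,0.006,0],[0,0,0,0,0,0.0055,0],[0,0,0,0,0,0,0],[0,0,0,0,0,0,0]]
  ]
}}

```text
time: 5.4
eef_pos: [0.4847, -0.1569, 0.088]
eef_rot: [-0.142, 0.99, -0.0, -0.0]
contact_force: [-1.9, -1.7, 6.2]
grip_width: 0.0004
gripper_force: 3.2
```

{"api": "servo_tool", "payload": {
  "series": [
    [[0,0,0,0,0.004,0,0],[0,0,0,0,0.004,0,0],[0,0,0,0,0.004,0,0],[0,0,0,0,0.004,0,0],[0,0,0,0,0.004,0,0],[0,0,0,0,0.004,0,0],[0,0,0,0,0.004,0,0],[0,0,0,0,0.004,0,0]]
  ]
}}

```text
time: 6.2
eef_pos: [0.4757, -0.1259, 0.088]
eef_rot: [-0.142, 0.99, -0.0, 0.0]
contact_force: [-0.5, -0.8, 3.1]
grip_width: 0.0002
gripper_force: 1.4
```

{"api": "servo_tool", "payload": {
  "series": [
    [[0,0,0,0,0,-0.007,0],[0,0,0,0,-0.016,-0.0045,0],[0,0,0,0,-0.016,0,0],[0,0,0,0,0,0,0],[0,0,0,0,0,0.006,0],[0,0,0,0,0,0.0055,0],[0,0,0,0,0,0,0],[0,0,0,0,0,0,0]]
  ]
}}

```text
time: 7.0
eef_pos: [0.4847, -0.1571, 0.0879]
eef_rot: [-0.142, 0.99, -0.0, -0.0]
contact_force: [-1.8, -2.7, 6.1]
grip_width: 0.0003
gripper_force: 3.4
```

{"api": "servo_tool", "payload": {
  "series": [
    [[0,0,0,0,0.004,0,0],[0,0,0,0,0.004,0,0],[0,0,0,0,0.004,0,0],[0,0,0,0,0.004,0,0],[0,0,0,0,0.004,0,0],[0,0,0,0,0.004,0,0],[0,0,0,0,0.004,0,0],[0,0,0,0,0.004,0,0]]
  ]
}}

```text
time: 7.8
eef_pos: [0.4756, -0.1258, 0.0879]
eef_rot: [-0.142, 0.99, 0.0, -0.0]
contact_force: [-0.1, 0.0, 3.0]
grip_width: 0.0009
gripper_force: 1.5
```

{"api": "servo_tool", "payload": {
  "series": [
    [[0,0,0,0,0,-0.007,0],[0,0,0,0,-0.016,-0.0045,0],[0,0,0,0,-0.016,0,0],[0,0,0,0,0,0,0]]
  ]
}}

```text
time: 8.2
eef_pos: [0.4856, -0.1593, 0.0998]
eef_rot: [-0.141, 0.99, -0.0, 0.001]
contact_force: [0.2, -0.5, -0.3]
grip_width: 0.0009
gripper_force: 0.0
```

```bash
cat > shot.py <<'E'
import sys
from h import *
import pickle
c=capture("top");d=capture("scene");pickle.dump((c,d),open(sys.argv[1]+".pkl","wb"))
z=lambda c,r,s:cv2.resize(c["pixels"][r[1]:r[3],r[0]:r[2],::-1],None,fx=s,fy=s,interpolation=2)
o=np.zeros((600,800,3),np.uint8);o[:400,:400]=z(c,(245,175,295,225),8);o[:400,400:]=z(d,(230,205,280,255),8)
cv2.imwrite("pics/"+sys.argv[1]+".png",o[:400])
E
python3 shot.py s2
```

```text
(no output)
```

View pics/s2.png

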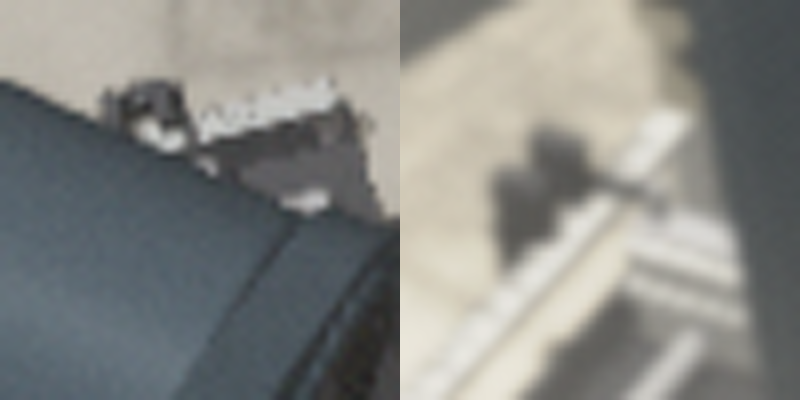

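The top inset shows the pointer merging with the right prong near zoom (185,110). In the scene inset it stops just outside the far prong at (600,180). Before crossing, I'll check with the first pictures' depth whether pointer and prongs overlap along x.

Run:
```python
from h import *
import pickle
a=np.radians(106.2);ey=np.array([np.cos(a),np.sin(a)]);ex=np.array([ey[1],-ey[0]])
W=np.array([.480,-.142]);O=W+.048*ex+.020*ey;print("O",O)
for n,c in(("top0",pickle.load(open("top.pkl","rb"))),("scene0",pickle.load(open("scene.pkl","rb"))),("top2",pickle.load(open("s2.pkl","rb"))[0]),("scene2",pickle.load(open("s2.pkl","rb"))[1])):
    P=cloud(c);h=P[...,:2]-O;hx=h@ex*1e3;hy=h@ey*1e3;z=P[...,2]*1e3;g=c["pixels"].mean(-1)
    m=(hx>60)&(hx<105)&(hy>-90)&(hy<20)&(z>46)&(z<80)&(g<135)
    print(n,m.sum());o=np.argsort(hy[m]);A=np.c_[hx[m],hy[m],z[m],g[m]][o].round().astype(int)
    print(A[::max(1,len(A)//28)].tolist())
```

```text
O [ 0.52051427 -0.10940255]
top0 81
[[62, -86, 50, 96], [67, -76, 50, 124], [62, -75, 49, 81], [69, -75, 54, 108], [66, -74, 55, 92], [64, -73, 54, 107], [61, -73, 56, 106], [69, -72, 56, 123], [62, -64, 50, 105], [63, -53, 48, 117], [68, -45, 57, 88], [62, -45, 46, 90], [72, -44, 65, 67], [68, -44, 49, 129], [81, -44, 62, 86], [74, -43, 69, 85], [72, -42, 69, 86], [80, -42, 68, 88], [78, -41, 66, 82], [75, -40, 69, 84], [70, -39, 69, 91], [82, -39, 65, 99], [80, -36, 53, 70], [87, -35, 49, 115], [62, -34, 49, 99], [77, -34, 56, 60], [82, -31, 52, 76], [71, -29, 53, 80], [74, -29, 63, 57], [68, -28, 53, 78], [68, -28, 65, 56], [74, -27, 67, 84], [68, -26, 57, 101], [68, -26, 69, 74], [67, -24, 64, 101], [71, -24, 70, 110], [69, -23, 69, 120], [78, -22, 65, 130], [63, -12, 47, 121], [62, 4, 47, 74], [62, 17, 47, 112]]
scene0 133
[[65, -79, 48, 122], [81, -76, 52, 131], [66, -75, 53, 134], [70, -46, 58, 122], [69, -44, 62, 126], [75, -43, 66, 106], [69, -42, 56, 113], [70, -42, 68, 120], [73, -42, 55, 89], [77, -42, 58, 90], [83, -42, 64, 124], [73, -41, 50, 125], [80, -41, 68, 116], [
[... 933 characters left out ...]
, 97], [76, -27, 67, 93], [71, -26, 67, 85], [77, -25, 66, 102], [71, -24, 69, 81]]
scene2 124
[[64, -52, 49, 129], [70, -49, 56, 127], [65, -47, 54, 128], [75, -44, 67, 126], [76, -43, 50, 94], [77, -43, 65, 104], [73, -42, 59, 85], [83, -42, 61, 125], [69, -42, 66, 107], [73, -41, 53, 95], [73, -41, 51, 126], [76, -41, 59, 88], [80, -41, 63, 99], [74, -40, 58, 87], [73, -39, 62, 86], [73, -31, 68, 103], [77, -30, 67, 129], [70, -28, 61, 91], [69, -27, 67, 93], [70, -27, 58, 97], [70, -26, 53, 121], [79, -26, 50, 87], [73, -26, 57, 87], [72, -26, 67, 105], [81, -25, 64, 111], [76, -25, 52, 90], [71, -25, 54, 102], [82, -25, 50, 117], [82, -25, 55, 115], [73, -24, 56, 88], [74, -24, 65, 95]]
```

Depth puts the prongs at holder y of about -45..-38 and -29..-22, so the gap's middle is at -33.5. The pointer is at about -48.5, leaving about 15 mm. One more full stroke, then I'll remeasure.

{"api": "servo_tool", "payload": {
  "series": [
    [[0,0,0,0,0,0.006,0],[0,0,0,0,0,0.0055,0],[0,0,0,0,0,0,0],[0,0,0,0,0,0,0],[0,0,0,0,0.004,0,0],[0,0,0,0,0.004,0,0],[0,0,0,0,0.004,0,0],[0,0,0,0,0.004,0,0]]
  ]
}}

```text
time: 9.1
eef_pos: [0.4804, -0.1417, 0.0884]
eef_rot: [-0.142, 0.99, -0.0, 0.0]
contact_force: [-2.5, -2.9, 9.7]
grip_width: 0.0011
gripper_force: 5.1
```

{"api": "servo_tool", "payload": {
  "series": [
    [[0,0,0,0,0.004,0,0],[0,0,0,0,0.004,0,0],[0,0,0,0,0.004,0,0],[0,0,0,0,0.004,0,0]]
  ]
}}

```text
time: 9.5
eef_pos: [0.4757, -0.1259, 0.088]
eef_rot: [-0.142, 0.99, -0.0, 0.0]
contact_force: [0.6, 0.7, 2.5]
grip_width: 0.0003
gripper_force: 1.4
```

{"api": "servo_tool", "payload": {
  "series": [
    [[0,0,0,0,0,-0.007,0],[0,0,0,0,-0.016,-0.0045,0],[0,0,0,0,-0.016,0,0],[0,0,0,0,0,0,0]]
  ]
}}

```text
time: 9.9
eef_pos: [0.4856, -0.1593, 0.0998]
eef_rot: [-0.141, 0.99, -0.0, 0.001]
contact_force: [0.7, -0.9, 0.5]
grip_width: 0.0009
gripper_force: 0.0
```

```bash
cat > meas.py <<'E'
from h import *
import pickle,sys
a=np.radians(106.2);ey=np.array([np.cos(a),np.sin(a)]);ex=np.array([ey[1],-ey[0]]);O=np.array([.5205,-.1094])
def band(c,n):
    P=cloud(c);h=P[...,:2]-O;hx=h@ex*1e3;hy=h@ey*1e3;z=P[...,2]*1e3;g=c["pixels"].mean(-1)
    b=(hx>60)&(hx<90)&(hy>-90)&(hy<20)
    m=b&(z>61)&(z<75)&(g<135);print(n,"prongs hist",np.histogram(hy[m],np.arange(-54,-10,3)))
    m=b&(z>51)&(z<59)&(g<150)&(hx<68.5);print(" ptr",np.sort(hy[m]).round(1).tolist())
# sliding-rail top: bright, z~44, x -20..55
    m=(z>41)&(z<50)&(hx>0)&(hx<55)&(hy>-85)&(hy<30)&(g>150);print(" rail",m.sum(),np.percentile(hy[m],[5,50,95]).round(1) if m.any() else '')
for n in sys.argv[1:]:
    for k,c in zip(("top","scene"),pickle.load(open(n+".pkl","rb"))):band(c,n+k)
E
python3 - <<'E'
import pickle
pickle.dump((pickle.load(open("top.pkl","rb")),pickle.load(open("scene.pkl","rb"))),open("s0.pkl","wb"))
E
python3 shot.py s3; python3 meas.py s0 s1 s2 s3
```

```text
s0top prongs hist (array([0, 0, 0, 7, 7, 2, 0, 0, 5, 7, 4, 0, 0, 0]), array([-54, -51, -48, -45, -42, -39, -36, -33, -30, -27, -24, -21, -18,
       -15, -12]))
 ptr [-73.9, -73.2, -72.7, -46.4, -45.0, -42.6, -41.6, -39.0, -28.2, -26.1]
 rail 80 [-76.9 -71.3 -66. ]
s0scene prongs hist (array([ 0,  0,  2, 11, 12,  2,  0,  5,  8, 18,  3,  0,  0,  0]), array([-54, -51, -48, -45, -42, -39, -36, -33, -30, -27, -24, -21, -18,
       -15, -12]))
 ptr [-75.7, -75.5, -75.2, -73.2]
 rail 170 [-79.7 -72.5 -67.1]
s1top prongs hist (array([0, 0, 0, 7, 8, 1, 0, 0, 5, 5, 1, 0, 0, 0]), array([-54, -51, -48, -45, -42, -39, -36, -33, -30, -27, -24, -21, -18,
       -15, -12]))
 ptr [-65.6, -65.0, -64.4, -63.3, -45.0, -41.4, -39.2, -30.6]
 rail 15 [-68.4 -63.1 -57.6]
s1scene prongs hist (array([ 0,  0,  2,  8, 16,  1,  0,  6,  6, 16,  4,  0,  0,  0]), array([-54, -51, -48, -45, -42, -39, -36, -33, -30, -27, -24, -21, -18,
       -15, -12]))
 ptr [-66.6, -66.2, -66.0]
 rail 29 [-66.  -62.  -57.9]
s2top prongs hist (array([0, 0, 0, 8, 8, 1, 0, 0, 5, 5, 1, 0, 0, 0]), array([-54, -51, -48, -45, -42, -39, -36, -33, -30, -27, -24, -21, -18,
       -15, -12]))
 ptr [-83.2, -47.7, -46.5, -46.2, -44.9, -41.4, -39.1, -30.5]
 rail 0 
s2scene prongs hist (array([ 0,  0,  1,  9, 17,  0,  0,  4,  8, 18,  2,  0,  0,  0]), array([-54, -51, -48, -45, -42, -39, -36, -33, -30, -27, -24, -21, -18,
       -15, -12]))
 ptr [-49.2, -48.0, -47.6, -47.3, -46.6]
 rail 80 [-52.8 -44.6 -39.9]
s3top prongs hist (array([0, 0, 0, 6, 9, 2, 0, 0, 5, 5, 1, 0, 0, 0]), array([-54, -51, -48, -45, -42, -39, -36, -33, -30, -27, -24, -21, -18,
       -15, -12]))
 ptr [-42.6, -39.2, -38.4, -38.0, -36.0]
 rail 0 
s3scene prongs hist (array([ 0,  0,  1, 11, 14,  0,  0,  3, 10, 18,  1,  0,  0,  0]), array([-54, -51, -48, -45, -42, -39, -36, -33, -30, -27, -24, -21, -18,
       -15, -12]))
 ptr [-41.2, -40.0, -39.9, -39.1, -38.6, -38.0, -36.5]
 rail 108 [-44.1 -36.  -31.2]
```

View pics/s3.png

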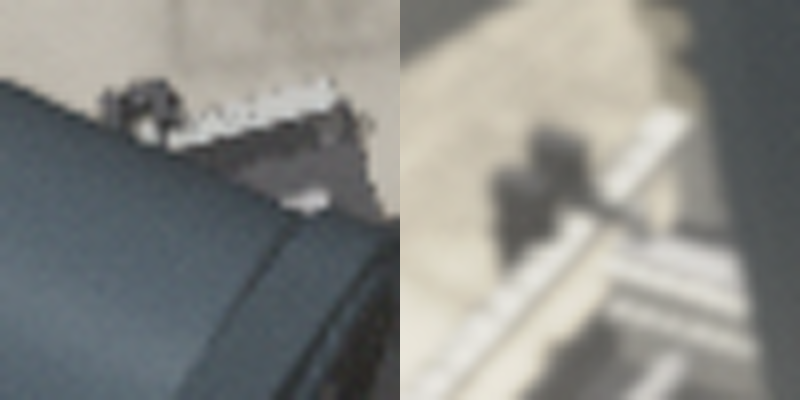

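The rider hasn't moved, with the prongs still at -42 and -26.5. The pointer is now at -39.3, behind the far prong at scene zoom (600,205). About 5 mm is left, which is roughly a 19 mm drag.

{"api": "servo_tool", "payload": {
  "series": [
    [[0,0,0,0,0.008,0,0],[0,0,0,0,0,0.006,0],[0,0,0,0,0,0.005,0],[0,0,0,0,0,0,0],[0,0,0,0,0,0,0]]
  ]
}}

```text
time: 10.5
eef_pos: [0.4826, -0.1492, 0.0887]
eef_rot: [-0.142, 0.99, -0.0, 0.0]
contact_force: [-2.7, -0.4, 8.7]
grip_width: 0.0007
gripper_force: 4.4
```

{"api": "servo_tool", "payload": {
  "series": [
    [[0,0,0,0,0.004,0,0],[0,0,0,0,0.004,0,0],[0,0,0,0,0.004,0,0],[0,0,0,0,0.004,0,0],[0,0,0,0,0.003,0,0],[0,0,0,0,0,0,0]]
  ]
}}

```text
time: 11.1
eef_pos: [0.4771, -0.1305, 0.0887]
eef_rot: [-0.142, 0.99, 0.0, 0.0]
contact_force: [-2.8, 2.5, 7.2]
grip_width: 0.0005
gripper_force: 3.5
```

{"api": "servo_tool", "payload": {
  "series": [
    [[0,0,0,0,0,-0.006,0],[0,0,0,0,0,-0.01,0],[0,0,0,0.02,0,-0.03,0],[0,0,0,0.03,0,-0.03,0],[0,0,0,0.03,0,-0.03,0],[0,0,0,0.03,0,-0.02,0],[0,0,0,0,0,0,0],[0,0,0,0,0,0,0]]
  ]
}}

```text
time: 11.9
eef_pos: [0.3717, -0.1621, 0.2152]
eef_rot: [-0.141, 0.99, -0.001, 0.001]
contact_force: [-0.3, 0.4, -0.0]
grip_width: 0.0005
gripper_force: 0.0
```

```bash
python3 shot.py s4; python3 meas.py s4
```

```text
s4top prongs hist (array([0, 0, 1, 7, 8, 1, 0, 0, 6, 6, 2, 0, 0, 0]), array([-54, -51, -48, -45, -42, -39, -36, -33, -30, -27, -24, -21, -18,
       -15, -12]))
 ptr [-83.3, -45.0, -41.3, -39.4, -33.6, -32.8, -32.0, -30.8, -28.8, -26.1]
 rail 91 [-36.2 -30.2 -24.2]
s4scene prongs hist (array([ 0,  0,  0,  8, 17,  0,  0,  3,  7, 21,  1,  0,  0,  0]), array([-54, -51, -48, -45, -42, -39, -36, -33, -30, -27, -24, -21, -18,
       -15, -12]))
 ptr [-35.7, -35.6, -35.3, -35.1, -34.7, -34.2, -33.6, -33.2]
 rail 188 [-39.  -31.5 -26. ]
```

View pics/s4.png

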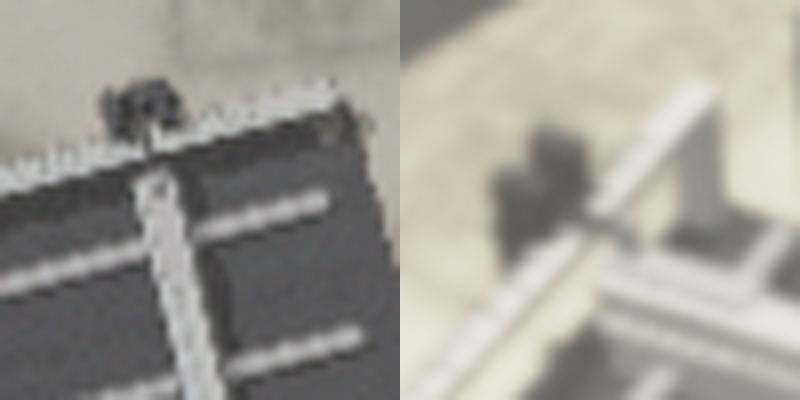

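The final insets show the pointer entering the rider between the prongs, at top zoom (150,135) and scene zoom (600,225). I'll refine the centring by averaging frames and rectifying the top view onto the two heights.

```bash
cat > fine.py <<'E'
from h import *
a=np.radians(106.2);ey=np.array([np.cos(a),np.sin(a)]);ex=np.array([ey[1],-ey[0]]);O=np.array([.5205,-.1094])
for n in("top","scene"):
    cs=[capture(n) for _ in range(8)];c=cs[0];g=np.mean([k["pixels"].astype(np.float32).mean(-1) for k in cs],0)
    def strip(x0,x1,z,y0=-60,y1=-8):
        xs=np.arange(x0,x1+.1,1.);ys=np.arange(y0,y1,1.)
        X,Y=np.meshgrid(xs,ys);p=np.c_[(O+X.reshape(-1,1)*ex/1e3+Y.reshape(-1,1)*ey/1e3),np.full(X.size,z)]
        f,cx,cy=K(c);uv=cv2.projectPoints(p,np.array(c["rvec"],float),np.array(c["tvec"],float),np.array([[f,0,cx],[0,f,cy],[0,0,1.]]),None)[0].reshape(-1,2).astype(np.float32)
        return ys,cv2.remap(g.astype(np.float32),uv[:,0].reshape(X.shape),uv[:,1].reshape(X.shape),1).mean(1)
    for t,ar in(("prong tops",(71,81,.068)),("ptr",(63,67,.0565))):
        y,v=strip(*ar);print(n,t,[(int(i),int(j)) for i,j in zip(y[::2],v[::2])])
    D=[]
    for k in cs:
        P=cloud(k);h=P[...,:2]-O;hx=h@ex*1e3;hy=h@ey*1e3;z=P[...,2]*1e3;gg=k["pixels"].mean(-1)
        m=(hx>68)&(hx<84)&(hy>-50)&(hy<-15)&(z>66)&(z<72);q=hy[m]
        b=(hx>60)&(hx<68)&(hy>-50)&(hy<-15)&(z>54)&(z<59)&(gg<150)
        D.append((q[q<-34].mean(),q[q>-34].mean(),hy[b].mean() if b.any() else np.nan))
    print(n,"depth prongR,L,ptr",np.nanmean(D,0).round(1))
E
python3 fine.py
```

```text
top prong tops [(-60, 166), (-58, 166), (-56, 166), (-54, 165), (-52, 164), (-50, 159), (-48, 138), (-46, 105), (-44, 88), (-42, 91), (-40, 89), (-38, 81), (-36, 86), (-34, 85), (-32, 79), (-30, 75), (-28, 89), (-26, 95), (-24, 111), (-22, 146), (-20, 172), (-18, 175), (-16, 174), (-14, 174), (-12, 173), (-10, 173)]
top ptr [(-60, 174), (-58, 176), (-56, 183), (-54, 183), (-52, 182), (-50, 168), (-48, 159), (-46, 150), (-44, 148), (-42, 155), (-40, 158), (-38, 167), (-36, 173), (-34, 115), (-32, 117), (-30, 137), (-28, 136), (-26, 156), (-24, 166), (-22, 171), (-20, 172), (-18, 183), (-16, 184), (-14, 184), (-12, 185), (-10, 174)]
top depth prongR,L,ptr [-41.7 -25.4 -32.4]
scene prong tops [(-60, 191), (-58, 193), (-56, 194), (-54, 195), (-52, 192), (-50, 186), (-48, 174), (-46, 156), (-44, 137), (-42, 123), (-40, 115), (-38, 111), (-36, 114), (-34, 121), (-32, 127), (-30, 129), (-28, 126), (-26, 121), (-24, 115), (-22, 112), (-20, 115), (-18, 124), (-16, 137), (-14, 152), (-12, 164), (-10, 173)]
scene ptr [(-60, 213), (-58, 213), (-56, 211), (-54, 208), (-52, 207), (-50, 208), (-48, 207), (-46, 201), (-44, 187), (-42, 174), (-40, 166), (-38, 159), (-36, 144), (-34, 126), (-32, 117), (-30, 122), (-28, 137), (-26, 150), (-24, 158), (-22, 168), (-20, 180), (-18, 195), (-16, 199), (-14, 199), (-12, 201), (-10, 204)]
scene depth prongR,L,ptr [-43.5 -27.3 -34. ]
```

Pointer minus gap centre comes out around +1.3 mm, against an allowance of ±3. A small 4 mm back-drag should centre it.

{"api": "servo_tool", "payload": {
  "series": [
    [[0,0,0,-0.03,0,0.02,0],[0,0,0,-0.03,0,0.03,0],[0,0,0,-0.03,-0.004,0.03,0],[0,0,0,-0.02,-0.004,0.03,0],[0,0,0,0,0,0,0],[0,0,0,0,0,0,0]]
  ]
}}

```text
time: 13.4
eef_pos: [0.4789, -0.1386, 0.1047]
eef_rot: [-0.142, 0.99, 0.0, -0.001]
contact_force: [-0.6, 0.7, 0.6]
grip_width: 0.0001
gripper_force: 0.0
```

{"api": "servo_tool", "payload": {
  "series": [
    [[0,0,0,0,0,0.006,0],[0,0,0,0,0,0.006,0],[0,0,0,0,0,0.004,0],[0,0,0,0,0,0,0],[0,0,0,0,-0.002,0,0],[0,0,0,0,-0.002,0,0],[0,0,0,0,0,0,0]]
  ]
}}

```text
time: 14.1
eef_pos: [0.4805, -0.143, 0.0895]
eef_rot: [-0.141, 0.99, -0.0, 0.0]
contact_force: [-2.2, -0.5, 7.3]
grip_width: 0.0006
gripper_force: 3.7
```

{"api": "servo_tool", "payload": {
  "series": [
    [[0,0,0,0,0,-0.006,0],[0,0,0,0,0,-0.01,0],[0,0,0,0.02,0,-0.03,0],[0,0,0,0.03,0,-0.03,0],[0,0,0,0.03,0,-0.03,0],[0,0,0,0.03,0,-0.02,0],[0,0,0,0,0,0,0],[0,0,0,0,0,0,0]]
  ]
}}

```text
time: 14.9
eef_pos: [0.3751, -0.1736, 0.2154]
eef_rot: [-0.141, 0.99, -0.001, 0.001]
contact_force: [-0.1, 0.9, 0.3]
grip_width: 0.0005
gripper_force: 0.0
```

```bash
python3 fine.py | grep -v tops; python3 shot.py s5; python3 meas.py s5|grep rail; python3 -c "
from h import *
save('topend',capture('top'),(190,160,340,280),5)"
```

```text
top ptr [(-60, 174), (-58, 176), (-56, 183), (-54, 183), (-52, 182), (-50, 168), (-48, 159), (-46, 151), (-44, 148), (-42, 155), (-40, 155), (-38, 158), (-36, 148), (-34, 110), (-32, 138), (-30, 157), (-28, 137), (-26, 156), (-24, 166), (-22, 171), (-20, 171), (-18, 183), (-16, 184), (-14, 185), (-12, 185), (-10, 175)]
top depth prongR,L,ptr [-41.6 -25.5 -33.3]
scene ptr [(-60, 212), (-58, 213), (-56, 211), (-54, 208), (-52, 207), (-50, 207), (-48, 206), (-46, 201), (-44, 187), (-42, 173), (-40, 164), (-38, 155), (-36, 139), (-34, 123), (-32, 121), (-30, 132), (-28, 148), (-26, 156), (-24, 160), (-22, 169), (-20, 180), (-18, 195), (-16, 199), (-14, 199), (-12, 201), (-10, 204)]
scene depth prongR,L,ptr [-43.3 -27.6 -35.3]
 rail 85 [-37.2 -31.1 -25.7]
 rail 188 [-39.9 -32.4 -26.7]
```

View pics/topend.png

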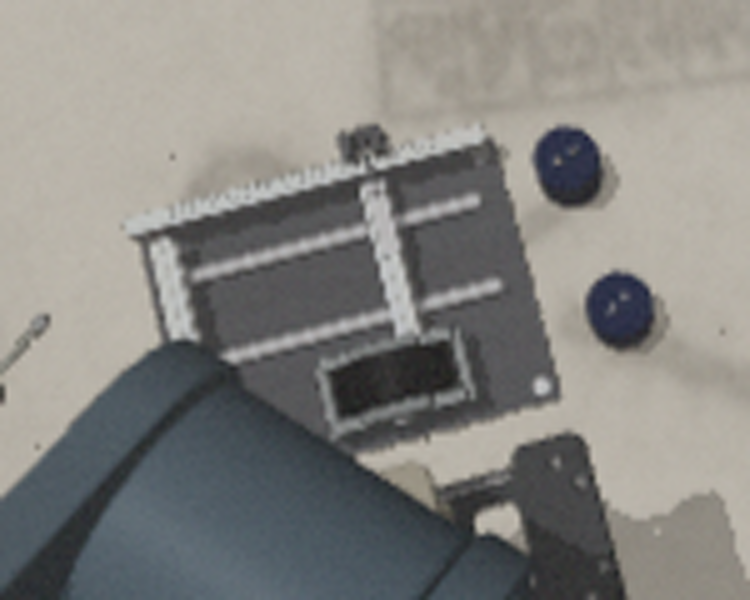

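The picture shows the pointer entering the middle of the rider at (365,150), within about 0.3 mm of the gap's centre by depth. Both capacitors are undisturbed and the finger is well clear.

```bash
python3 -c "
from workcell import finish_job
print(finish_job())"
```

```text
the job is handed in; nothing more can be done
None
```

The job is handed in: the pointer stands in the rider's gap, about 0.3 mm from the middle by depth. It took five forward wheel strokes and one small back-drag; the rider did not move, both capacitors look undisturbed, the tin and tape were not rechecked, and the finger is clear of the holder.

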